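Third hand for fitting a sink's soap dispenser

TASK

Take the soap dispenser out of its carton, put its threaded shank down through the foam ring and the small hole under it in the new sink's ledge, and turn its nozzle squarely over the bowl. Then press it down with a steady push of about 10 N, so that the foam ring is squeezed to about half its thickness but never flat, and stay like that: the program finishes while still holding and pressing it, because I am going to tighten the nut from below. Do not knock the glasses about.

Things in the scene. Friction and masses are not known exactly. Their poses are not given: they have to be found in the camera images.
- dispenser: steel soap dispenser, loose, 0.3 kg, upright in the carton at the start. Origin: centre of the underside of its round flange (52 mm wide, 5 mm thick). Own z up, own x the way its nozzle points. Above the flange a round neck 32 mm wide up to z = 60 mm (the pump head is locked, the black groove a mark); below it a black threaded shank 22 mm wide, 46 mm long, the last 6 mm tapering to 15 mm
- neck (a point): middle of the dispenser's neck, on its axis, 30 mm above the flange's underside: where to grip it, 32 mm wide, from above, fingers on either side of the nozzle; axes as the dispenser's
- shank_tip (a point): lower end of the dispenser's shank, on its axis, 46 mm below the flange's underside
- nozzle_tip (a point): end of the dispenser's nozzle, an 11 mm round spout that leaves the neck 52 mm above the flange's underside and bends down at its end; this point is 81 mm from the axis along own x, 41 mm above the flange's underside
- carton: open cardboard carton (fixed), 94 mm (own x) by 110 mm (own y), 56 mm high, flaps folded down on the own y sides; origin at the centre of its underside. Its top is a stiff white card with a 30 mm round hole in the middle in which the dispenser stands, the flange's underside 56 mm above the worktop
- new_sink: new grey compopoint sink (fixed) on the worktop. Origin on the worktop under the bowl. Top: a slab 10 mm thick, own x -130 to 190 mm, own y -180 to 180, upper face 125 mm above the worktop. Bowl open from x -110 to 105, y -160 to 160. The ledge, on the +x side of the bowl, is open below and has two through holes: soap hole (26 mm, foam ring on it), tap hole (35 mm, plain, stays empty)
- soap_hole (a point): centre of the 26 mm soap hole at the upper face of the ledge, at sink (148, 65, 125) mm; axes as the sink's: the bowl lies towards its -x, and there the nozzle has to point
- tap_hole (a point): centre of the larger, empty 35 mm hole at the upper face of the ledge, at sink (148, -65, 125) mm
- foam_ring (a joint): how far the black foam ring on the soap hole is squeezed down, m: 0 free (10 mm thick), 0.005 half its thickness, 0.0095 flat. The ring is 47 mm wide with a 28 mm bore, fixed in place, and acts as a spring of 2 N per mm; the dispenser's weight alone squeezes it 1 to 2 mm
- ring_top (a point): centre of the foam ring's upper face: free, 10 mm above the ledge and 135 mm above the worktop; it sinks as the ring is squeezed
- tumbler_1: a drinking glass (bystander), 69 mm across, 99 mm high, origin at the centre of its foot
- tumbler_2: the other drinking glass (bystander), the same size
Things that resemble listed ones, but are neither listed nor needed, are in the scene too. Leave any pink look-alike of the dispenser alone.

How it is judged:
On the way, in this order (a step that is already met when the one before it is completed fails the run):
1. the dispenser is lifted clear out of its carton (height (world z) of shank_tip above 0.075 m), for 0.1 s.
2. its shank stands through the foam ring and the small hole (horizontal distance between shank_tip and soap_hole below 0.005 m and z of shank_tip in the frame of soap_hole below -0.02 m), for 0.2 s.
At the end, for the whole second after the job is handed in: Shank through ring and small hole (5 mm), dispenser upright (5 deg), nozzle over the bowl (20 deg), foam ring squeezed 3 to 7.5 mm of its 10 mm, sink taking a push of 5 to 20 N from the dispenser, fingers still holding it through the last second (horizontal distance between shank_tip and soap_hole below 0.005 m and z of shank_tip in the frame of soap_hole below -0.035 m and angle between dispenser's own z axis and vertical below 0.09 rad and x of nozzle_tip in the frame of soap_hole below -0.05 m and y of nozzle_tip in the frame of soap_hole between -0.028 and 0.028 m and value of joint foam_ring between 0.003 and 0.0075 m and contact force between dispenser and new_sink between 5 and 20 N and contact force between the fingers and dispenser above 2 N); the arm keeps its last pose, push and grip.
It fails at once if the foam ring is squashed flat (value of joint foam_ring above 0.009 m).
It fails at once if a glass is knocked over or shoved away (angle between any of tumbler_1, tumbler_2's own z axis and vertical above 0.4 rad or distance of any of tumbler_1, tumbler_2 from where it was at the start of the episode above 0.03 m).
It also fails if it takes over 48 s, if anything falls off the work surface, if the arm or the gripper's body presses on something with over 40 N, if the wrist force passes 120 N, or if a joint passes its speed limit or range.

ROBOT

A 6-joint arm with a two-finger parallel gripper is mounted at the origin on a cart in front of the work surface, level with it; the furniture and walls round the work are solid. World frame = base frame: x ahead of the robot, y to its left, z up, the work surface at z = 0. Lengths are in m, angles in rad, forces in N, time in s.
With the tool pointing down it reaches from about 0.25 to 0.775 m from the base axis. Payload 4 kg.
Tool frame: the origin (TCP) lies midway between the tips of the shut fingers; the grasp point (between the pads) lies 19 mm behind it; z points along the fingers, y is the line along which they close (so a half turn about z gives the same grasp; the last joint's range is limited). The gripper opens to 94 mm and grips with 3 to 60 N. Pads are 16 mm wide; open, the fingers measure 119 mm over their backs; the gripper's body (75 mm by 177 mm) begins 78 mm behind the grasp point.
Start: joints at [1.197, 0.087, 1.371, -0, 1.684, -0.103], TCP at [0.147, 0.53, 0.206] pointing down, gripper open.
Joint ranges: [-3.1, 3.1], [-0.76, 2.03], [0.27, 2.55], [-1.08, 4.22], [0.17, 2.65], [-2.57, 2.57]. Speed limits (rad/s): [2.79, 2.79, 3.14, 3.14, 3.14, 3.14].

INTERFACE

Orientations are given as a unit quaternion [x, y, z, w].
In Python, from cell import get_state, read_camera, camera_info, job_done gives the robot as it stands. The module is installed in compiled form; this text tells all that it offers.
- The arm moves only by the shell command python3 -m pendant 'ROWS' [FORCE]. ROWS is rows parted by semicolons, their numbers by spaces, 1 to 20 of them, each of 7 numbers: the finger opening in m, then dx, dy, dz in m, then a rotation vector rx, ry, rz in rad; each row shifts and turns the commanded pose from where the row before left it, along the tool's axes as they then stand; what a row does not reach is not made up. A row lasts 1/10 s, in which the tool goes at most 0.05 m and 0.15 rad, less where a joint would pass 70% of its speed; a pose out of reach is approached as far as the arm can. The fingers move at their own pace and stop on an object; FORCE is the grip in N (left out, the last holds). Time passes only in rows, so rows that do not move let the fingers close. It prints the time, the measured TCP pose, the force, the opening and the grip force at its end.
- get_state(): the state, without advancing time (a new reading comes with each control period).
- read_camera(name): name is "scene" or "top"; returns (picture, depth): 400x640x3 uint8, red, green, blue; 400x640 float32, m along the optical axis (not along the pixel's ray), 0 where there is no reading.
- camera_info(name): a dict with "K" (3x3 intrinsics, pixels), "origin" and "rotation" of the camera in the world. Camera axes: x right, y up, looking along -z (the intrinsics and any distortion apply to the point x, -y, -z); pixel columns grow to the right and rows downward; lengths in m; the calibration is good to about 2 mm. A picture is of the moment at which its call begins. camera_info takes no time and is no camera call.
- job_done(): hands the job in; it is judged then, once.
The state is a dict: "time": time; "qpos": joint angles; "dq": joint speeds; "joint_torque": joint torques, N m; "tool_pos": TCP position; "ee_rot": TCP orientation; "contact_force": force on the tool from outside, world axes, zero at the start; "wrist_torque": the same for the moment, N m; "finger_gap": finger opening in m; "grasp_force": force on a finger pad.
Only numpy, scipy, OpenCV 4.12 (cv2) and the standard library are available. Lean on these libraries where they do the work, as an engineer would, in place of code of your own. Each camera call takes 0.05 s, during which the arm holds its last target. There are 200 camera calls.

## Working session

There is one attempt and no reset: what is moved stays moved. The work goes in short steps, Python scripts to look and compute and a shell command to move; the robot and the scene stay as the last step left them, time stands still between calls to the robot, and variables do not carry over. Pictures are saved under pics/ and viewed, at most 10 in all, crops included, and the job is handed in when it is done.

```bash
mkdir -p pics; cat > h.py <<'E'
import numpy as np, cv2
from cell import *
def ray(cam,u,v):
    i=camera_info(cam); K=np.array(i["K"]); R=np.array(i["rotation"]); o=np.array(i["origin"])
    p=np.linalg.inv(K)@np.array([u,v,1.]); return o, R@np.array([p[0],-p[1],-p[2]])
def onz(cam,u,v,z):
    o,d=ray(cam,u,v); return o+d*(z-o[2])/d[2]
def proj(cam,P):
    i=camera_info(cam); K=np.array(i["K"]); R=np.array(i["rotation"]); o=np.array(i["origin"])
    c=R.T@(np.array(P)-o); q=K@np.array([c[0],-c[1],-c[2]]); return q[:2]/q[2]
def cloud(cam,depth):
    i=camera_info(cam); K=np.array(i["K"]); R=np.array(i["rotation"]); o=np.array(i["origin"])
    v,u=np.mgrid[:depth.shape[0],:depth.shape[1]]
    p=np.stack([(u-K[0,2])/K[0,0],-(v-K[1,2])/K[1,1],-np.ones_like(u,float)],-1)*depth[...,None]
    return p@R.T+o
E
python3 - <<'E'
from h import *
for n in("scene","top"):
    p,d=read_camera(n); cv2.imwrite(f"pics/{n}0.png",p[...,::-1]); np.savez(f"{n}0.npz",p=p,d=d)
    i=camera_info(n); print(n,{k:np.round(v,3).tolist() if not isinstance(v,str) else v for k,v in i.items()})
s=get_state(); print(s)
E
```

```text
scene {'K': [[435.794, 0.0, 323.328], [0.0, 435.794, 198.247], [0.0, 0.0, 1.0]], 'origin': [-0.053, -0.616, 0.804], 'rotation': [0.414, -0.161, -0.329, 0.833]}
top {'K': [[430.55, 0.0, 315.133], [0.0, 430.55, 201.886], [0.0, 0.0, 1.0]], 'origin': [0.44, 0.056, 1.245], 'rotation': [-0.038, 0.033, 0.712, -0.701]}
{'time': 0.1, 'qpos': array([ 1.19691338e+00,  8.78935710e-02,  1.37206959e+00, -1.43026027e-05,
        1.68362888e+00, -1.03092333e-01]), 'dq': array([-3.85603988e-04,  9.12148041e-04, -3.75958674e-03, -5.33826555e-05,
       -1.82233876e-03, -7.60445596e-04]), 'joint_torque': array([ 1.93105167e-03, -3.41257095e+01, -3.03301692e+01,  7.21175317e-02,
        3.04453145e-02, -9.23507082e-05]), 'tool_pos': array([0.14694516, 0.52949407, 0.20443143]), 'ee_rot': array([ 1.34982736e-01,  9.90847446e-01, -9.73077056e-04, -2.29255382e-04]), 'contact_force': array([-0.33903778, -0.56189211,  0.04170707]), 'wrist_torque': array([-0.02637533,  0.01301609, -0.02782805]), 'grasp_force': 0.0, 'finger_gap': 0.09397277343764264}
```

Rotation is a quaternion; fix the helper and look at both views.

```bash
sed -i 's/R=np.array(i\["rotation"\])/R=Rotation.from_quat(i["rotation"]).as_matrix()/; 1a from scipy.spatial.transform import Rotation' h.py; python3 -c "
from h import *
print(onz('top',320,200,0), onz('scene',320,200,0))"
```

```text
[0.57047344 0.04903117 0.        ] [0.65217328 0.15987366 0.        ]
```

View pics/scene0.png

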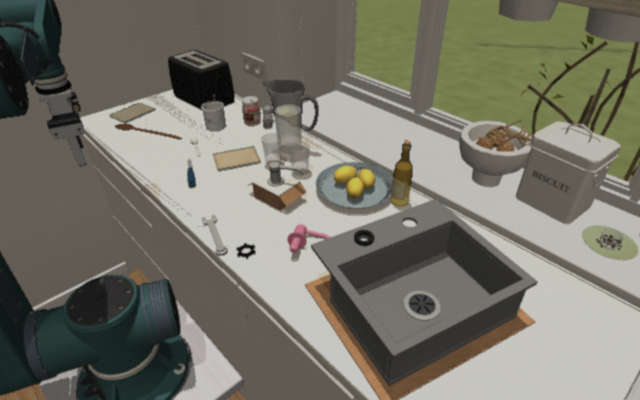

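View pics/top0.png

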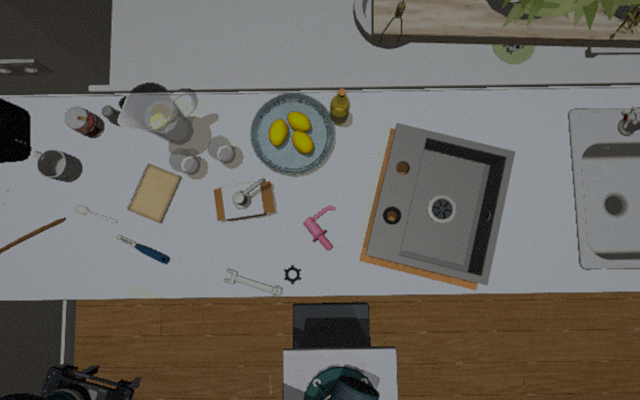

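Scene view: carton at (278,192) with the steel dispenser at (276,172), glasses behind it at (270,148) and (298,158). Top view: dispenser head at (240,198), nozzle towards about (263,182), sink ledge on the left with foam ring at (392,214) and plain tap hole at (403,168), glasses at about (185,162) and (222,150).

Candidates for the dispenser: the steel one in the carton at top (240,198); the pink look-alike lying at (318,230); and, less likely, the oil bottle (340,105) and the steel mug (58,166). I choose the steel one in the carton and check it in a crop.

```bash
python3 - <<'E'
from h import *
z=np.load("top0.npz"); p,d=z["p"],z["d"]
a=cv2.resize(p[125:235,165:285],None,fx=5,fy=5,interpolation=cv2.INTER_CUBIC)
cv2.imwrite("pics/c1.png",a[...,::-1])
C=cloud("top",d)
print("carton region z map"); 
for v in range(176,226,4): print(v,[int(round(1000*C[v,u,2])) for u in range(208,284,5)])
for v in range(140,180,5): print(v,[int(round(1000*C[v,u,2])) for u in range(165,245,5)])
print("ledge",[ (u,v,np.round(C[v,u],4).tolist()) for u,v in((392,214),(385,230),(380,240),(398,190),(403,168),(405,150))])
print(onz('top',320,200,0))
E
```

```text
carton region z map
176 [1, -3, -1, 3, 3, -1, 1, -3, -3, 1, -3, -2, 4, -5, 0, -1]
180 [1, -1, -1, 0, 2, -3, 1, 0, 2, 5, 111, 109, 2, 3, -3, -1]
184 [-2, 2, 1, -1, 3, 55, 53, 56, 55, 110, 108, 48, 30, -1, -1, -3]
188 [1, 2, 46, 57, 51, 57, 56, 57, 111, 109, 54, 49, 34, 3, -1, 2]
192 [-2, -3, 41, 54, 56, 57, 114, 1245, 112, 55, 56, 49, 35, 4, -3, -2]
196 [3, 2, 38, 56, 54, 116, 116, 119, 62, 60, 56, 52, 38, -2, 1, -2]
200 [0, 2, 39, 58, 51, 56, 118, 114, 57, 56, 55, 50, 44, 28, 0, 0]
204 [4, 4, 35, 50, 59, 56, 60, 71, 58, 55, 54, 57, 41, 38, 3, -1]
208 [3, 1, 38, 56, 55, 56, 57, 56, 55, 53, 55, 57, 44, 31, -2, 4]
212 [-2, 0, 34, 48, 55, 55, 54, 55, 53, 55, 53, 55, 39, 2, 1, 1]
216 [1, 1, 33, 49, 56, 57, 56, 54, 41, 15, -2, -1, 6, -2, -1, 2]
220 [-1, 1, 35, 0, 1, 2, 2, 2, -1, 2, 0, 0, -4, -2, -1, 0]
224 [-1, -3, 0, -4, 0, 1, -1, 1, 2, 3, 2, -4, -4, 2, 2, -2]
140 [1, 60, 63, 46, 26, 0, 0, -4, 0, 94, 75, 63, 62, -3, -3, -2]
145 [0, 2, -2, 1, 2, 0, 7, -3, 1245, 80, 56, 33, 22, 36, -3, 3]
150 [-2, -8, 92, 78, 70, 100, -4, -1, -2, 81, 38, 20, 20, 20, 2, 0]
155 [-1, 94, 75, 52, 40, 26, 0, -1, -2, 102, 50, 18, 13, 80, 16, 1]
160 [-2, 95, 66, 40, 20, 18, 77, 2, 0, -2, 1, 71, 56, 31, 0, 1]
165 [-1, 99, 67, 30, 17, 16, 61, 10, 0, 1, -1, 1, -3, -2, 2, -1]
170 [11, 1, 2, 65, 98, 73, 38, -3, 3, 1, 1, 1, -5, 0, -1, -4]
175 [6, 10, 12, 5, -2, -1, 1, -4, 2, -2, -1, -3, 6, 2, -3, -3]
ledge [(392, 214, [0.5266, -0.1589, -0.0016]), (385, 230, [0.4766, -0.1179, 0.1229]), (380, 240, [0.4508, -0.1034, 0.1278]), (398, 190, [0.581, -0.1556, 0.1206]), (403, 168, [0.6598, -0.194, 0.0055]), (405, 150, [0.6868, -0.177, 0.1243])]
[0.57047344 0.04903117 0.        ]
```

View pics/c1.png

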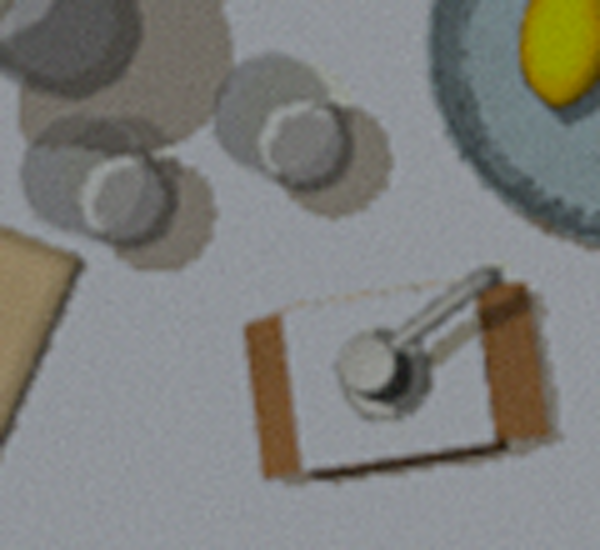

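The crop confirms the choice: steel, standing in the carton's white card, top of neck at about (239,198), nozzle end near (263,180). Both glasses are roughly 13 cm away to the upper left. Now measure.

```bash
cat > meas.py <<'E'
from h import *
def run():
    z=np.load("top0.npz"); p,d=z["p"],z["d"]; C=cloud("top",d)
    box=np.zeros(d.shape,bool); box[172:222,205:285]=1
    hi=box&(C[...,2]>0.100)&(C[...,2]<.13)
    cnt=C[hi]; 
    # opening removes spout -> neck top disc
    m=hi.astype(np.uint8)
    k=cv2.getStructuringElement(cv2.MORPH_ELLIPSE,(7,7)); neck=cv2.morphologyEx(m,cv2.MORPH_OPEN,k)
    cs=max(cv2.findContours(neck,0,2)[0],key=cv2.contourArea); c,r=cv2.minEnclosingCircle(cs); mo=cv2.moments(neck,True)
    nc=(mo['m10']/mo['m00'],mo['m01']/mo['m00'])
    print("neck px",c,r,nc,"world z.116",onz("top",*nc,.116),onz("top",*c,.116))
    sp=C[hi&(cv2.dilate(neck,np.ones((5,5),np.uint8))==0)]
    ax=onz("top",*nc,.116)[:2]; dd=sp[:,:2]-ax; 
    s=np.linalg.svd(sp[:,:2]-sp[:,:2].mean(0))[2][0]; s*=np.sign(s@dd.mean(0))
    far=(dd@s).max(); print("spout dir",s,np.degrees(np.arctan2(s[1],s[0])),"mean dir deg",np.degrees(np.arctan2(dd.mean(0)[1],dd.mean(0)[0])),"reach",far, "perp", (dd@np.array([-s[1],s[0]])).mean())
    # sink slab
    top=(C[...,2]>.115)&(C[...,2]<.135); box=np.zeros_like(top); box[115:300,355:525]=1; top&=box
    mm=cv2.morphologyEx(top.astype(np.uint8),cv2.MORPH_OPEN,np.ones((3,3),np.uint8))
    cs=max(cv2.findContours(mm,cv2.RETR_EXTERNAL,2)[0],key=cv2.contourArea)
    P=np.array([onz("top",*q,.125)[:2] for q in cs[:,0].astype(float)],np.float32)
    rc=cv2.minAreaRect(P); print("rect",rc); print(np.round(cv2.boxPoints(rc),4))
    # ring, tap hole: by colour
    g=p.max(-1).astype(int)
    rb=np.zeros_like(top); rb[195:235,375:410]=1
    dark=(rb&(g<55)).astype(np.uint8); dc=max(cv2.findContours(dark,cv2.RETR_EXTERNAL,1)[0],key=cv2.contourArea)
    e=cv2.fitEllipse(dc); print("ring ellipse",e,onz("top",*e[0],.135))
    hole=np.zeros_like(top); hole[155:182,388:418]=1
    hm=(hole&((C[...,2]<.09))).astype(np.uint8); hc=max(cv2.findContours(hm,cv2.RETR_EXTERNAL,1)[0],key=cv2.contourArea)
    e=cv2.fitEllipse(hc); print("tap",e,onz("top",*e[0],.120))
    for n,(u0,u1,v0,v1) in {"t1":(165,203,148,178),"t2":(203,240,135,165)}.items():
        a=C[v0:v1,u0:u1].reshape(-1,3); a=a[(a[:,2]>.06)&(a[:,2]<.105)]; print(n,a.mean(0))
run()
z=np.load("scene0.npz"); p=z["p"]; C=cloud("scene",z["d"])
print("ring scene z",C[238,360:372,2].round(3))
g=p.max(-1); rb=np.zeros(g.shape,bool); rb[225:250,348:382]=1
dc=max(cv2.findContours((rb&(g<45)).astype(np.uint8),cv2.RETR_EXTERNAL,1)[0],key=cv2.contourArea); e=cv2.fitEllipse(dc); print("scene ring",e,onz("scene",*e[0],.135),onz("scene",*e[0],.130))
E
python3 meas.py
```

```text
neck px (238.3000030517578, 197.5) 5.860132217407227 (238.28571428571428, 197.35238095238094) world z.116 [0.56870693 0.26533633 0.116     ] [0.56831406 0.26529737 0.116     ]
spout dir [ 0.60318127 -0.79760414] -52.90191942873467 mean dir deg -52.46716779641327 reach 0.08476903806231402 perp 0.00040179781709318013
rect ((0.5479267835617065, -0.2661706209182739), (0.3205278813838959, 0.3595891296863556), 75.10105895996094)
[[ 0.333  -0.3748]
 [ 0.6805 -0.4673]
 [ 0.7629 -0.1575]
 [ 0.4154 -0.0651]]
ring ellipse ((391.6283264160156, 215.0725860595703), (16.24193000793457, 17.259754180908203), 100.08670043945312) [ 0.51433856 -0.13426963  0.135     ]
tap ((402.43310546875, 167.51873779296875), (11.238056182861328, 11.955090522766113), 126.49899291992188) [ 0.64077044 -0.16946671  0.12      ]
t1 [0.68171412 0.43022039 0.0818035 ]
t2 [0.71587411 0.32711729 0.08271731]
ring scene z [0.121 0.118 0.116 0.114 0.116 0.118 0.118 0.119 0.119 0.127 0.134 0.133]
scene ring ((363.5279846191406, 237.76683044433594), (14.159774780273438, 18.374408721923828), 96.06353759765625) [ 0.50998251 -0.14158373  0.135     ] [ 0.51419545 -0.13803281  0.13      ]
```

```bash
cat > to.py <<'E'
# usage: to.py x y z heading_deg_of_tool_x : remaining shift in tool axes
import sys; from h import *
x,y,z,hd=map(float,sys.argv[1:]); s=get_state(); R=Rotation.from_quat(s["ee_rot"]); 
h=np.radians(hd); X=np.array([np.cos(h),np.sin(h),0]); Z=np.array([0,0,-1.]); T=Rotation.from_matrix(np.c_[X,np.cross(Z,X),Z])
print("t",s["time"],"pos",s["tool_pos"].round(4),"shift",R.inv().apply(np.array([x,y,z])-s["tool_pos"]).round(4),"rot",(R.inv()*T).as_rotvec().round(4),"F",s["contact_force"].round(2),"q6",s["qpos"][5].round(2),"gap",s["finger_gap"],"grip",s["grasp_force"])
E
python3 -m pendant '0.094 -0.04 -0.012 0 0 0 0;0.094 -0.04 -0.012 0 0 0 0;0.094 -0.04 -0.012 0 0 0 0;0.094 -0.04 -0.012 0 0 0 0;0.094 -0.04 -0.012 0 0 0 0;0.094 -0.04 -0.012 0 0 0 0;0.094 -0.04 -0.012 0 0 0 0;0.094 -0.04 -0.012 0 0 0 0;0.094 -0.04 -0.012 0 0 0 0;0.094 -0.04 -0.012 0 0 0 0;0.094 -0.04 -0.012 0 0 0 0;0.094 -0.04 -0.012 0 0 0 0;0.094 0 0 0 0 0 0.13;0.094 0 0 0 0 0 0.13;0.094 0 0 0 0 0 0.13;0.094 0 0 0 0 0 0.13;0.094 0 0 0 0 0 0.13;0.094 0 0 0 0 0 0;0.094 0 0 0 0 0 0' 20
python3 to.py .5685 .2653 .067 127.4
```

```text
time: 2.0
tool_pos: [0.5709, 0.2628, 0.205]
ee_rot: [0.443, 0.896, -0.0, -0.0]
contact_force: [-0.8, 0.6, -0.1]
finger_gap: 0.0938
grasp_force: 0.0
t 2.0 pos [0.5709 0.2628 0.205 ] shift [ 0.0034 -0.0003  0.138 ] rot [-0.0009 -0.0004 -0.    ] F [-0.8   0.62 -0.13] q6 -0.31 gap 0.09382725388306117 grip 0.0
```

```bash
python3 -m pendant '0.094 0.0034 0 0.03 0 0 0;0.094 0 0 0.03 0 0 0;0.094 0 0 0.03 0 0 0;0.094 0 0 0.02 0 0 0;0.094 0 0 0.015 0 0 0;0.094 0 0 0.012 0 0 0;0.094 0 0 0 0 0 0;0.094 0 0 0 0 0 0;0.094 0 0 0 0 0 0'
python3 to.py .5685 .2653 .067 127.4
python3 - <<'E'
from h import *
p,d=read_camera("scene"); a,d=read_camera("top")
u,v=map(int,proj("scene",[.5685,.2653,.09])); x=cv2.resize(p[v-45:v+45,u-45:u+45],None,fx=4,fy=4)
u,v=map(int,proj("top",[.5685,.2653,.09])); y=cv2.resize(a[v-45:v+45,u-45:u+45],None,fx=4,fy=4)
cv2.imwrite("pics/g1.png",np.hstack([x,y])[...,::-1])
E
```

```text
time: 2.9
tool_pos: [0.5701, 0.2659, 0.0702]
ee_rot: [0.444, 0.896, 0.001, 0.001]
contact_force: [-0.4, 0.1, 0.1]
finger_gap: 0.0942
grasp_force: 0.0
t 2.9 pos [0.5701 0.2659 0.0702] shift [ 0.0005 -0.0016  0.0032] rot [ 0.0029  0.0008 -0.0025] F [-0.43  0.05  0.08] q6 -0.3 gap 0.09418636080588788 grip 0.0
```

View pics/g1.png

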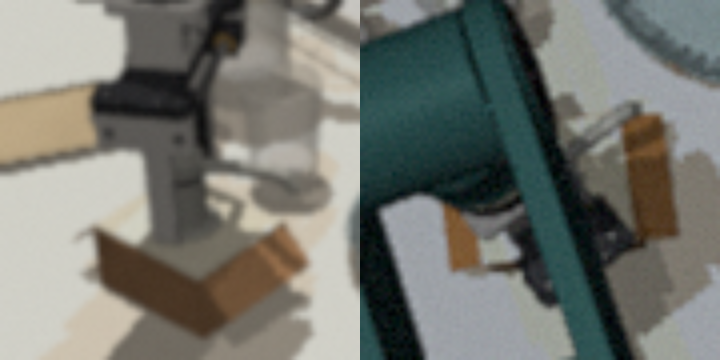

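The fingers straddle the neck, the left picture showing the near one at (170,190), and the nozzle passes freely between them at (600,125) in the right picture. Lower the last 3 mm and close.

```bash
python3 -m pendant '0.094 0.0005 -0.0016 0.003 0 0 0;0.094 0 0 0 0 0 0;0.02 0 0 0 0 0 0;0.02 0 0 0 0 0 0;0.02 0 0 0 0 0 0;0.02 0 0 0 0 0 0;0.02 0 0 0 0 0 0;0.02 0 0 0 0 0 0;0.02 0 0 0 0 0 0;0.02 0 0 0 0 0 0' 40
python3 to.py .5685 .2653 .067 127.4
```

```text
time: 4.0
tool_pos: [0.5677, 0.2651, 0.0656]
ee_rot: [0.444, 0.896, 0.0, 0.0]
contact_force: [0.7, 1.1, 0.1]
finger_gap: 0.0334
grasp_force: 0.6
t 4.0 pos [0.5677 0.2651 0.0656] shift [-0.0003  0.0007 -0.0014] rot [ 0.0008 -0.0001 -0.0028] F [0.71 1.08 0.13] q6 -0.3 gap 0.033403633527436895 grip 0.6064186616276857
```

```bash
python3 -m pendant '0.02 0 0 0 0 0 0;0.02 0 0 0 0 0 0;0.02 0 0 0 0 0 0;0.02 0 0 -0.01 0 0 0;0.02 0 0 -0.01 0 0 0;0.02 0 0 -0.02 0 0 0;0.02 0 0 -0.02 0 0 0;0.02 0 0 -0.02 0 0 0;0.02 0 0 -0.02 0 0 0;0.02 0 0 -0.02 0 0 0;0.02 0 0 -0.02 0 0 0;0.02 0 0 -0.02 0 0 0;0.02 0 0 0 0 0 0;0.02 0 0 0 0 0 0'
python3 to.py .5155 -.135 .225 75.1
```

```text
time: 5.4
tool_pos: [0.5675, 0.2649, 0.2259]
ee_rot: [0.444, 0.896, 0.0, 0.0]
contact_force: [-0.5, -0.3, -2.4]
finger_gap: 0.0313
grasp_force: 40.0
t 5.4 pos [0.5675 0.2649 0.2259] shift [-0.2869 -0.2834  0.0008] rot [ 1.0e-03 -1.0e-04  9.1e-01] F [-0.46 -0.34 -2.35] q6 -0.3 gap 0.031321563978292166 grip 39.99919518828392
```

```bash
python3 -m pendant '0.02 -0.014 -0.014 0 0 0 0;0.02 -0.026 -0.026 0 0 0 0;0.02 -0.026 -0.026 0 0 0 0;0.02 -0.026 -0.026 0 0 0 0;0.02 -0.026 -0.026 0 0 0 0;0.02 -0.026 -0.026 0 0 0 0;0.02 -0.026 -0.026 0 0 0 0;0.02 -0.026 -0.026 0 0 0 0;0.02 -0.026 -0.026 0 0 0 0;0.02 -0.026 -0.024 0 0 0 0;0.02 -0.026 -0.026 0 0 0 0;0.02 -0.013 -0.013 0 0 0 0;0.02 0 0 0 0 0 0.13;0.02 0 0 0 0 0 0.13;0.02 0 0 0 0 0 0.13;0.02 0 0 0 0 0 0.13;0.02 0 0 0 0 0 0.13;0.02 0 0 0 0 0 0.13;0.02 0 0 0 0 0 0.13;0.02 0 0 0 0 0 0'
python3 to.py .5155 -.135 .225 75.1
python3 - <<'E'
from h import *
im=[]
for n in("scene","top"):
    p,d=read_camera(n); np.savez(f"{n}1.npz",p=p,d=d)
    u,v=map(int,proj(n,[.515,-.135,.16])); im.append(cv2.resize(p[v-50:v+50,u-50:u+50],None,fx=4,fy=4,interpolation=2)); print(n,"crop origin",u-50,v-50)
cv2.imwrite("pics/s1.png",np.hstack(im)[...,::-1])
E
```

```text
time: 7.4
tool_pos: [0.5128, -0.1365, 0.2238]
ee_rot: [0.793, 0.609, -0.001, -0.001]
contact_force: [0.1, -0.3, -3.3]
finger_gap: 0.0318
grasp_force: 40.0
t 7.4 pos [ 0.5128 -0.1365  0.2238] shift [ 0.0021  0.0022 -0.0012] rot [-0.0032  0.0001 -0.0005] F [ 0.13 -0.33 -3.28] q6 -0.11 gap 0.03182235624357002 grip 40.00027343630791
scene crop origin 313 177
top crop origin 343 164
```

View pics/s1.png

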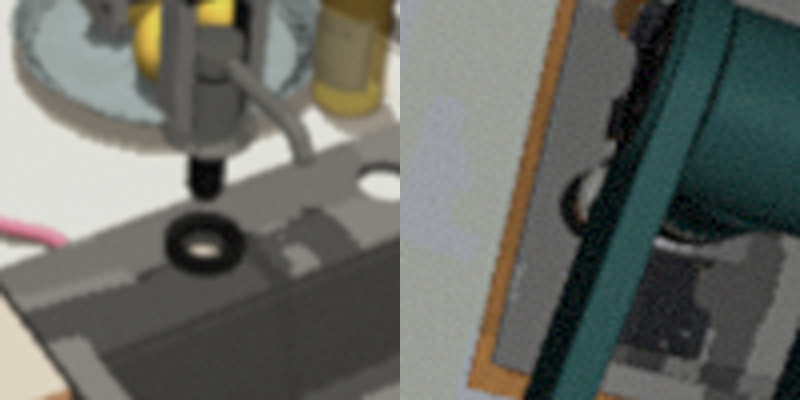

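The scene view shows the black shank tip at crop (206,198) hanging just above the foam ring at crop (205,244), nozzle over the bowl side. The top view is mostly hidden by the arm. I'll measure the shank against the ring in the scene view.

```bash
python3 - <<'E'
from h import *
z=np.load("scene1.npz"); p,d=z["p"],z["d"]; C=cloud("scene",d); g=p.max(-1)
b=np.zeros(g.shape,bool); b[214:229,355:375]=1
m=b&(g<45); 
for v in range(214,230): 
    us=np.where(m[v])[0]; print(v,us.min() if len(us) else None,us.max() if len(us) else None,len(us),end=' | ')
T=np.array([.5128,-.1365]); zt=.2238-.0556
print("\ntip centre proj",proj("scene",[*T,zt]),"flange",proj("scene",[*T,zt+.046]),"mid shank",proj("scene",[*T,zt+.02]))
b=np.zeros(g.shape,bool); b[228:250,348:382]=1
mm=(b&(g<50)).astype(np.uint8); cs=max(cv2.findContours(mm,cv2.RETR_EXTERNAL,1)[0],key=cv2.contourArea); e=cv2.fitEllipse(cs); print("ring",e,cv2.boundingRect(cs),onz("scene",*e[0],.13))
x,y,w,h=cv2.boundingRect(cs)
pts=[(np.cos(t)*.0235,np.sin(t)*.0235) for t in np.linspace(0,6.28,60)]
for c in((.515,-.1353),(.5142,-.138)):
    q=np.array([proj("scene",[c[0]+a,c[1]+bb,zz]) for a,bb in pts for zz in(.125,.135)]); print(c,q.min(0),q.max(0))
# depth points on shank
s=C[216:226,361:367].reshape(-1,3); s=s[(s[:,2]>.15)&(s[:,2]<.23)]; print(len(s),np.median(s,0))
E
```

```text
214 None None 0 | 215 None None 0 | 216 None None 0 | 217 361 367 7 | 218 361 367 7 | 219 361 367 7 | 220 361 367 7 | 221 361 367 7 | 222 361 367 7 | 223 361 367 7 | 224 361 367 7 | 225 362 366 5 | 226 363 365 3 | 227 None None 0 | 228 None None 0 | 229 None None 0 | 
tip centre proj [363.47118383 225.00827501] flange [364.55580852 208.87426646] mid shank [363.93502412 218.10855811]
ring ((363.990966796875, 237.88250732421875), (14.432239532470703, 19.544170379638672), 93.0880355834961) (355, 231, 20, 15) [ 0.51467647 -0.1390217   0.13      ]
(0.515, -0.1353) [352.51037487 228.57833261] [373.35684859 245.72343836]
(0.5142, -0.138) [353.11819259 229.29465147] [374.01258847 246.49794309]
60 [ 0.50312442 -0.14384649  0.19092216]
```

```bash
python3 to.py .515 -.1368 .200 75.1; python3 -m pendant '0.02 0 0.0022 0.012 0 0 0;0.02 0 0 0.012 0 0 0;0.02 0 0 0 0 0 0;0.02 0 0 0 0 0 0;0.02 0 0 0 0 0 0'
python3 to.py .515 -.1368 .200 75.1
cat > look.py <<'E'
import sys; from h import *
n=sys.argv[1]; g=0
P=[read_camera("scene") for _ in range(5)]
p=np.mean([a[0].astype(float) for a in P],0); s=get_state(); T=s["tool_pos"]; print("TCP",T.round(4))
g=p.max(-1); np.save("scene%s.npy"%n,p)
u0,v0=315,185; c=cv2.resize(p[v0:v0+80,u0:u0+100].astype(np.uint8),None,fx=8,fy=7,interpolation=2) if len(sys.argv)>2 else None
if c is not None: cv2.imwrite("pics/l%s.png"%n,c[...,::-1])
zt=T[2]-.0556
for v in range(214,248): 
    r=g[v,350:382]; print(v,' '.join("%3d"%x for x in r))
print("tip",proj("scene",[T[0],T[1],zt]),"+20mm",proj("scene",[T[0],T[1],zt+.02]),"z.13",proj("scene",[T[0],T[1],.13]),"z.135",proj("scene",[T[0],T[1],.135]))
E
python3 look.py 2
```

```text
t 7.5 pos [ 0.5133 -0.1363  0.2243] shift [-0.      0.0018  0.0243] rot [-0.0022  0.      0.002 ] F [ 0.1   0.3  -2.94] q6 -0.11 gap 0.031371040133329454 grip 39.999283254146576
time: 8.0
tool_pos: [0.5165, -0.1365, 0.2016]
ee_rot: [0.793, 0.61, 0.0, 0.0]
contact_force: [-0.2, -0.7, -2.4]
finger_gap: 0.0315
grasp_force: 40.0
t 8.0 pos [ 0.5165 -0.1365  0.2016] shift [-0.0006 -0.0014  0.0016] rot [ 0.0002 -0.0001  0.0004] F [-0.2  -0.68 -2.38] q6 -0.1 gap 0.031546465732955935 grip 39.999200999736786
TCP [ 0.5166 -0.1366  0.2019]
214 157 157 158 148 120  90  85  90  98 101  95  83  76  77  78  81  81  80  80  80  80  77  74  78  87  95 124 182 223 224 203 155
215 187 188 187 171 125  87  85  90  97  99  94  82  77  78  80  80  81  81  80  80  78  76  77  82  93 102 118 168 221 227 224 202
216 222 222 222 203 147  93  83  89  94  97  94  84  77  78  78  80  82  81  80  80  80  77  79  85  94 103 117 164 220 227 227 224
217 226 226 226 218 170 108  83  87  89  91  91  85  80  80  79  81  81  80  81  80  80  80  83  87  89  96 117 167 221 227 226 223
218 225 226 226 225 200 134  90  85  8
[... 3354 characters left out ...]
 62  78  83  81  77  69  66  66  67  71
244  65  65  66  69  73  75  72  59  49  36  25  20  20  21  19  21  19  24  27  35  44  63  78  84  83  84  80  75  71  67  66  67
245  66  69  72  76  80  83  82  80  74  62  53  45  41  37  37  36  39  45  55  61  67  78  84  84  83  83  83  81  78  70  66  66
246  69  75  80  82  84  83  84  83  84  80  77  72  68  64  63  62  65  70  78  79  81  84  84  84  83  83  84  83  81  72  68  66
247  75  81  83  83  84  83  83  83  84  83  84  83  82  81  80  81  82  83  84  84  83  83  84  84  84  83  84  83  83  79  72  68
tip [364.16621967 231.60022345] +20mm [364.63143474 224.89035141] z.13 [363.79450978 236.96145521] z.135 [363.90746082 235.33234406]
```

```bash
python3 - <<'E'
from h import *
t=np.linspace(0,2*np.pi,90)
def circ(c,r,z): return np.array([proj("scene",[c[0]+r*np.cos(a),c[1]+r*np.sin(a),z]) for a in t])
def ext(c,r,zs): 
    q=np.vstack([circ(c,r,z) for z in zs]); return q.min(0).round(2),q.max(0).round(2)
T=np.array([.5166,-.1366]); zt=.2019-.0556
print("tip circ",ext(T,.0075,[zt]),"shank end full",ext(T,.011,[zt+.006]),"flange",ext(T,.026,[zt+.046]))
print("ring@T",ext(T,.0235,[.125,.135]),"bore top@T",ext(T,.014,[.135]),"hole bot@T",ext(T,.013,[.115]))
g=np.load("scene0.npz")["p"].max(-1)
print(g[226:249,358:370])
p=np.load("scene2.npy").max(-1); print("flange rows",p[212:226,362:370].astype(int).tolist()[6:])
for du,dv in((1,0),(0,1)): print(onz("scene",364+du,237+dv,.13)-onz("scene",364,237,.13))
E
```

```text
tip circ (array([360.83, 229.43]), array([367.48, 233.84])) shank end full (array([359.4 , 226.42]), array([369.19, 232.89])) flange (array([353.4 , 208.56]), array([377.12, 223.64]))
ring@T (array([353.4 , 228.53]), array([374.26, 245.68])) bore top@T (array([357.74, 231.25]), array([370.06, 239.52])) hole bot@T (array([357.8 , 237.98]), array([369.11, 245.7 ]))
[[183 172 158 148 134 124 120 117 116 118 118 117]
 [150 134 125 122 117 118 117 118 119 117 118 117]
 [123 117 115 114 112 111 116 117 118 117 118 119]
 [112 106 102  96  86  90  97 101 100 104 112 116]
 [ 93  76  64  56  48  49  57  57  61  71  88 102]
 [ 55  41  35  30  33  29  30  30  32  40  51  62]
 [ 32  29  29  26  24  21  24  23  27  29  30  36]
 [ 27  26  16  19  19  18  17  15  18  18  20  28]
 [ 23  17  15  22  27  25  26  22  14  20  15  22]
 [ 24  21  34  41  49  45  44  39  35  31  25  18]
 [ 30  39  46  57  57  60  58  54  50  50  35  20]
 [ 41  49  57  66  72  75  71  66  63  58  48  31]
 [ 39  52  78 108 125 131 124 112  94  65  46  38]
 [ 37  50  93 135 165 171 168 151 125  83  46  36]
 [ 29  36  64  96 124 139 140 129 109  83  48  34]
 [ 24  29  34  44  59  69  72  67  55  51  38  31]
 [ 17  20  25  23  23  28  31  30  27  30  25  22]
 [ 26  19  15  16  20  19  16  17  17  17  20  16]
 [ 67  44  28  26  23  18  17  17  19  20  30  38]
 [105  85  70  61  55  41  38  34  40  54  70  81]
 [115 113 108 100  93  81  79  78  80  94 108 112]
 [118 118 118 117 116 113 113 113 112 116 118 118]
 [118 117 117 119 119 120 118 118 119 118 118 118]]
flange rows [[82, 81, 81, 81, 81, 82, 82, 84], [88, 85, 85, 86, 87, 89, 93, 96], [92, 90, 95, 100, 103, 105, 112, 113], [102, 100, 109, 118, 120, 121, 122, 122], [97, 100, 112, 118, 119, 119, 118, 114], [63, 73, 88, 92, 92, 94, 91, 86], [25, 33, 43, 45, 46, 45, 45, 50], [12, 10, 15, 15, 16, 14, 17, 41]]
[ 0.00166173 -0.001567    0.        ]
[-0.00248354 -0.00229396  0.        ]
```

```bash
python3 -m pendant '0.02 -0.0002 -0.0015 0 0 0 0;0.02 0 0 0.005 0 0 0;0.02 0 0 0.005 0 0 0;0.02 0 0 0.005 0 0 0;0.02 0 0 0.003 0 0 0;0.02 0 0 0 0 0 0;0.02 0 0 0 0 0 0'
python3 to.py .515 -.1367 .184 75.1
```

```text
time: 8.95
tool_pos: [0.5149, -0.1364, 0.1833]
ee_rot: [0.793, 0.609, -0.0, -0.0]
contact_force: [-0.2, 0.3, -1.9]
finger_gap: 0.0314
grasp_force: 40.0
t 8.95 pos [ 0.5149 -0.1364  0.1833] shift [-0.0003  0.0002 -0.0007] rot [-0.0002 -0.0001  0.0001] F [-0.22  0.33 -1.89] q6 -0.11 gap 0.03141472914682031 grip 39.99922692775726
```

```bash
python3 -m pendant '0.02 0 0 0.004 0 0 0;0.02 0 0 0.004 0 0 0;0.02 0 0 0.004 0 0 0;0.02 0 0 0 0 0 0;0.02 0 0 0 0 0 0'
python3 -m pendant '0.02 0 0 0.003 0 0 0;0.02 0 0 0.003 0 0 0;0.02 0 0 0 0 0 0;0.02 0 0 0 0 0 0'; python3 to.py .515 -.1367 .165 75.1
```

```text
time: 9.45
tool_pos: [0.5148, -0.1363, 0.1712]
ee_rot: [0.793, 0.609, -0.0, -0.0]
contact_force: [-0.2, 1.5, -2.1]
finger_gap: 0.0317
grasp_force: 40.0
time: 9.85
tool_pos: [0.5148, -0.1363, 0.1653]
ee_rot: [0.793, 0.609, -0.0, -0.0]
contact_force: [-0.0, 0.8, -3.0]
finger_gap: 0.0317
grasp_force: 40.0
t 9.85 pos [ 0.5148 -0.1363  0.1653] shift [-0.0003  0.0002  0.0003] rot [-0.0003 -0.0002  0.0001] F [-0.    0.81 -3.04] q6 -0.11 gap 0.031658536121186936 grip 39.99917507171631
```

```bash
python3 -m pendant '0.02 0 0 0.003 0 0 0;0.02 0 0 0.003 0 0 0;0.02 0 0 0 0 0 0;0.02 0 0 0 0 0 0'
python3 -m pendant '0.02 0 0 0.003 0 0 0;0.02 0 0 0.003 0 0 0;0.02 0 0 0.003 0 0 0;0.02 0 0 0 0 0 0;0.02 0 0 0 0 0 0'; python3 to.py .515 -.1367 .144 75.1
```

```text
time: 10.25
tool_pos: [0.5148, -0.1363, 0.1593]
ee_rot: [0.793, 0.609, -0.0, -0.0]
contact_force: [-0.7, -0.3, -3.3]
finger_gap: 0.0314
grasp_force: 40.0
time: 10.75
tool_pos: [0.5148, -0.1363, 0.1503]
ee_rot: [0.793, 0.609, -0.0, -0.0]
contact_force: [0.8, -0.6, -2.5]
finger_gap: 0.0315
grasp_force: 40.0
t 10.75 pos [ 0.5148 -0.1363  0.1503] shift [-0.0003  0.0003  0.0063] rot [-0.0004 -0.0001  0.    ] F [ 0.79 -0.65 -2.55] q6 -0.11 gap 0.031498530236722166 grip 39.99925643205643
```

```bash
python3 -m pendant '0.02 0 0 0.003 0 0 0;0.02 0 0 0.003 0 0 0;0.02 0 0 0 0 0 0;0.02 0 0 0 0 0 0'
python3 -m pendant '0.02 0 0 0.001 0 0 0;0.02 0 0 0.001 0 0 0;0.02 0 0 0 0 0 0;0.02 0 0 0 0 0 0'
```

```text
time: 11.15
tool_pos: [0.5149, -0.1363, 0.1444]
ee_rot: [0.793, 0.609, -0.0, -0.0]
contact_force: [0.1, 0.2, -2.6]
finger_gap: 0.0312
grasp_force: 40.0
time: 11.55
tool_pos: [0.515, -0.1364, 0.1429]
ee_rot: [0.793, 0.609, 0.0, 0.0]
contact_force: [-0.1, -0.0, -0.2]
finger_gap: 0.0314
grasp_force: 40.0
```

```bash
python3 -m pendant '0.02 0 0 0.001 0 0 0;0.02 0 0 0.001 0 0 0;0.02 0 0 0 0 0 0;0.02 0 0 0 0 0 0;0.02 0 0 0 0 0 0'
```

```text
time: 12.05
tool_pos: [0.515, -0.1364, 0.141]
ee_rot: [0.793, 0.609, 0.0, 0.0]
contact_force: [-1.9, -0.2, 4.2]
finger_gap: 0.0315
grasp_force: 40.0
```

```bash
python3 -m pendant '0.02 0 0 0.001 0 0 0;0.02 0 0 0.0005 0 0 0;0.02 0 0 0 0 0 0;0.02 0 0 0 0 0 0;0.02 0 0 0 0 0 0;0.02 0 0 0 0 0 0'
```

```text
time: 12.65
tool_pos: [0.515, -0.1364, 0.1398]
ee_rot: [0.793, 0.609, 0.0, 0.0]
contact_force: [-2.9, 0.8, 6.1]
finger_gap: 0.0313
grasp_force: 40.0
```

```bash
python3 -m pendant '0.02 0 0 0.0004 0 0 0;0.02 0 0 0 0 0 0;0.02 0 0 0 0 0 0;0.02 0 0 0 0 0 0'
python3 - <<'E'
from h import *
im=[];F=[]
for k in range(6):
    p,d=read_camera("scene"); F.append(get_state()["contact_force"])
q,d=read_camera("top"); s=get_state()
print(np.mean(F,0),s["tool_pos"],s["time"])
for n,a in(("scene",p),("top",q)):
    u,v=map(int,proj(n,[.515,-.16,.15])); im.append(cv2.resize(a[v-50:v+50,u-50:u+50],None,fx=4,fy=4,interpolation=2))
cv2.imwrite("pics/f1.png",np.hstack(im)[...,::-1])
E
```

```text
time: 13.05
tool_pos: [0.515, -0.1364, 0.1395]
ee_rot: [0.793, 0.609, 0.0, 0.0]
contact_force: [-3.7, 1.3, 7.2]
finger_gap: 0.0315
grasp_force: 40.0
[-3.12586101  1.25982866  6.97233241] [ 0.51501514 -0.13641679  0.13951744] 13.4
```

View pics/f1.png

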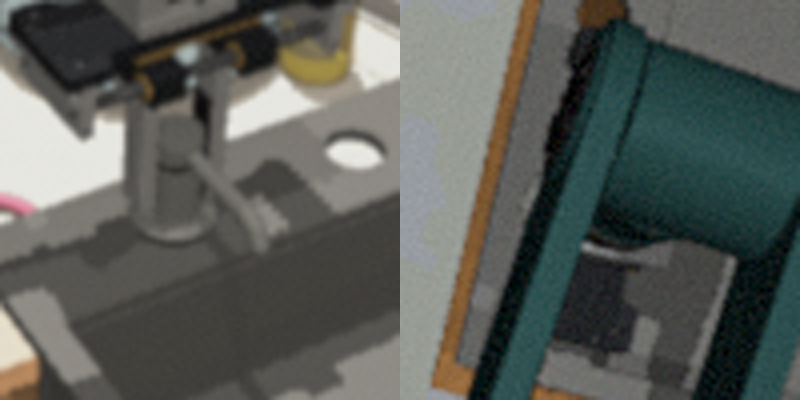

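The dispenser is seated upright on the ring (scene crop (178,225)), with its nozzle ending over the bowl at (262,240). The wrist reads 7 N up, which with the 2.9 N weight makes about 10 N on the ring, squeezed about 5 mm.

```bash
python3 -c "
from cell import *
print(job_done())"
```

```text
the job is handed in; nothing more can be done
None
```

The job is handed in: the dispenser stands through the foam ring and soap hole with its nozzle over the bowl, held and pressed with about 10 N (ring squeezed about 5 mm), and the path stayed clear of the glasses.

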